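Start a sample-warming run in the block warmer

ROBOT

A 6-joint arm with a two-finger parallel gripper is mounted at the origin on a cart in front of the work surface, level with it; the furniture and walls round the work are solid. World frame = base frame: x ahead of the robot, y to its left, z up, the work surface at z = 0. Lengths are in m, angles in rad, forces in N, time in s.
With the tool pointing down it reaches from about 0.35 to 0.925 m from the base axis. Payload 6.4 kg.
Tool frame: the origin (TCP) lies midway between the tips of the shut fingers; the grasp point (between the pads) lies 19 mm behind it; z points along the fingers, y is the line along which they close (so a half turn about z gives the same grasp; the last joint's range is limited). The gripper opens to 94 mm and grips with 3 to 60 N. Pads are 16 mm wide; open, the fingers measure 119 mm over their backs; the gripper's body (75 mm by 177 mm) begins 78 mm behind the grasp point.
Start: joints at [1.053, 0.245, 1.558, -0, 1.339, -0.174], TCP at [0.219, 0.612, 0.205] pointing down, gripper open.
Joint ranges: [-3.13, 3.13], [-1.02, 2.26], [0.13, 2.54], [-0.95, 4.09], [0.21, 2.88], [-2.74, 2.74]. Speed limits (rad/s): [2.57, 2.57, 3.14, 3.14, 3.14, 3.14].

INTERFACE

Orientations are given as a unit quaternion [x, y, z, w].
In Python, from cell import ctrl gives the robot as it stands.
- The arm moves only by the tool move_arm, never from a script. Its argument "plan" is a list of rows, each a list of 7 numbers: the closure, from 0 (fully open) to 1 (shut), then the shift along the world's x, y, z in mm, then the turn, a rotation vector about the world's x, y, z in units of 8 degrees (1.0 is 8 degrees). A call has 1 to 10 rows; each row is the pose to reach, as a shift and turn from the pose commanded when the call began; what a row does not reach only later rows make up. A row lasts 1/8 s, in which the tool goes at most 62.5 mm and 10.7 degrees, less where a joint would pass 70% of its speed; a pose out of reach is approached as far as the arm can. A call with a gripper value outside its range is refused whole. The fingers move at their own pace and stop on an object; "squeeze" is the grip in N (left out, the last holds). Time passes only in rows, so rows that repeat a pose let the fingers close. It gives the time, the measured TCP pose, the force, the opening and the grip force at its end, in the units of the state.
- ctrl.sense(): the state, without advancing time (a new reading comes with each control period).
- ctrl.read_camera(name): name is "scene" or "top" or "wrist"; returns a dict with "img" (400x640x3 uint8, red, green, blue), "depth" (400x640 float32, m along the optical axis (not along the pixel's ray), 0 where there is no reading), "K" (3x3 intrinsics, pixels), "eye" and "rotation" of the camera in the world; the wrist camera has in their place "T_tool_cam" (4x4, takes a point from camera to tool coordinates, whose origin is the TCP and whose axes are the flange's). Camera axes: x right, y up, looking along -z (the intrinsics and any distortion apply to the point x, -y, -z); pixel columns grow to the right and rows downward; lengths in m; the calibration is good to about 2 mm. A picture is of the moment at which its call begins: read the wrist's pose just before it.
- ctrl.sign_off(): hands the job in; it is judged then, once.
The state is a dict: "t": time; "joint_positions": joint angles; "joint_vel": joint speeds; "joint_efforts": joint torques, N m; "tool_pos": TCP position; "tcp_rot": TCP orientation; "contact_force": force on the tool from outside, world axes, zero at the start; "moment": the same for the moment, N m; "opening": opening from 0.0 (shut) to 1.0 (fully open); "grip_force": force on a finger pad.
Only numpy, scipy, OpenCV 4.12 (cv2) and the standard library are available. Lean on these libraries where they do the work, as an engineer would, in place of code of your own. Each camera call takes 0.05 s, during which the arm holds its last target. There are 200 camera calls.

TASK

Get the sample cups warming: swing the block warmer's clear hood right back, then drop the grey aluminium cup block fully home onto the two pegs in the warmer's recess, and after that stand every teal-lidded sample cup that is on the counter between the microscope and the centrifuge in a well of the block. Then fold the hood fully shut and, only once it is shut, press the green start key and let go; leave the other things on the counter where they are.

Things in the scene. Friction and masses are not known exactly. Their poses are not given: they have to be found in the camera images.
- warmer: Block warmer, a fixed white appliance 200 mm deep (x), 152 mm wide (y). Origin: centre of its underside; own x points to its back (hinge side), y to its left. Its deck is 62 mm above the counter; in it a 130 x 130 mm recess centred 10 mm behind the origin, its floor 30 mm above the counter. In front of the recess: a 45 mm deep console with display and start key.
- seat (a point): Centre of the recess floor of the warmer (30 mm above the counter), axes as the warmer's. Two steel dowel pegs stand up from the floor at y = +45 and y = -45 mm from this point (x = 0): 10 mm diameter, 10.5 mm tall, tips tapered to 5 mm over the last 4 mm. The seated block's origin lies on this point.
- hood (a joint): Angle of the warmer's clear hood, rad: 0 = shut (rim on the deck), grows as its front swings up and back, 1.95 = right back at its stop. Hinge along the warmer's y at the back, stiff (0.25 N m): the hood stays where it is left. 150 mm deep, 144 wide, 56 high, sloping top edge in front. Right back, the recess is free from above; the hood then reaches 155 mm above and 105 mm behind the hinge.
- hinge (a point): Point on the hood's hinge axis at mid width, 65 mm above the counter, 92.5 mm behind the warmer's origin; axes as the warmer's.
- hood_handle (a point): Middle of the hood's black grip bar: round, 10 mm thick, 48 mm long, along the warmer's y, 30 mm in front of the hood's front wall. Hood shut: 180 mm in front of and 34 mm above the hinge axis; it turns about the hinge with the hood (at 1.95 rad: 98 mm behind, 155 mm above). The bar may turn between the jaws.
- cup_block: Loose grey aluminium block 120 x 120 x 36 mm, 0.5 kg. Origin: underside centre. Four wells (51 mm wide, 24 deep, floor 12 mm up); two 13 mm dowel holes below, 12 mm deep, at y = +45 and -45 mm (x = 0): it fits two ways round. Lifted by the upright bar at its centre: 22 mm along its x, 12 mm thick along its y, black grip 52 to 78 mm above the underside. Seated, its top is 4 mm above the deck.
- well0 (a point): Floor centre of the well at x = +30, y = +30 mm of the block.
- well1 (a point): Floor centre of the well at x = +30, y = -30 mm of the block.
- well2 (a point): Floor centre of the well at x = -30, y = +30 mm of the block.
- well3 (a point): Floor centre of the well at x = -30, y = -30 mm of the block.
- cup0: Sample cup with teal screw lid, closed, 66 mm tall, body 45 mm and lid 48 mm in diameter (jaws close on about 45 mm at any height), 75 g, bottom-heavy. Origin: centre of its underside, z up. Two or three of these cups are present. In a well it stands 42 mm out of the block. Tall instruments (up to 0.33 m high) stand behind the right-hand part of the counter: pass in front of them.
- cup1: Sample cup with teal screw lid, closed, 66 mm tall, body 45 mm and lid 48 mm in diameter (jaws close on about 45 mm at any height), 75 g, bottom-heavy. Origin: centre of its underside, z up. Two or three of these cups are present. In a well it stands 42 mm out of the block. Tall instruments (up to 0.33 m high) stand behind the right-hand part of the counter: pass in front of them.
- cup2: Sample cup with teal screw lid, closed, 66 mm tall, body 45 mm and lid 48 mm in diameter (jaws close on about 45 mm at any height), 75 g, bottom-heavy. Origin: centre of its underside, z up. Two or three of these cups are present. In a well it stands 42 mm out of the block. Tall instruments (up to 0.33 m high) stand behind the right-hand part of the counter: pass in front of them.
- start_key (a joint): Travel of the round green start key on the console, m: 0 = out, 0.005 = fully pressed; spring, about 4 N at full travel.
- start_key_top (a point): Centre of the top of the green start key (20 mm across, in a black ring 36 mm across), 83 mm above the counter when out; pressed straight down.
- strips: Bystander: black test-strip bottle, 42 mm diameter, 114 mm tall, origin at the centre of its underside. Leave alone.
- lancets: Bystander: small red carton, 34 x 55 x 20 mm, origin at the centre of its underside. Leave alone.
- tally: Bystander: grey hand tally counter, 45 x 64 x 27 mm, origin at the centre of its underside. Leave alone.
There are look-alikes about, which are no part of the job. Leave any pink look-alike of the cup0 alone.

How it is judged:
On the way, in this order (a step that is already met when the one before it is completed fails the run):
1. the hood is swung right back (value of joint hood above 1.8 rad), for 0.2 s.
2. the cup block sits level on the recess floor with both pegs in its holes (horizontal distance between cup_block and seat below 0.004 m and z of cup_block in the frame of seat between -0.003 and 0.003 m and angle between cup_block's own z axis and vertical below 0.05 rad and angle between the x axis of cup_block and the x axis of seat, either way round below 0.06 rad), for 0.3 s.
3. every cup present stands on the floor of a well of the seated block (all of step 2 and (horizontal distance between cup0 and well0 below 0.007 m or horizontal distance between cup0 and well1 below 0.007 m or horizontal distance between cup0 and well2 below 0.007 m or horizontal distance between cup0 and well3 below 0.007 m) and z of each of cup0, cup1, cup2 in the frame of cup_block below 0.016 m and angle between each of cup0, cup1, cup2's own z axis and vertical below 0.1 rad and (horizontal distance between cup1 and well0 below 0.007 m or horizontal distance between cup1 and well1 below 0.007 m or horizontal distance between cup1 and well2 below 0.007 m or horizontal distance between cup1 and well3 below 0.007 m) and (horizontal distance between cup2 and well0 below 0.007 m or horizontal distance between cup2 and well1 below 0.007 m or horizontal distance between cup2 and well2 below 0.007 m or horizontal distance between cup2 and well3 below 0.007 m)), for 0.3 s.
4. the hood is fully shut (value of joint hood below 0.04 rad), for 0.2 s.
5. the start key is pressed in (value of joint start_key above 0.003 m), for 0.05 s.
At the end, for the whole second after the job is handed in: Block home on the pegs (within 4 mm and 0.06 rad, level, within 3 mm of the recess floor); each cup present upright on a well floor (within 7 mm of its centre); hood shut (under 0.04 rad); start key pressed after that and out again; all at rest (all of step 3 and linear speed of each of cup0, cup1, cup2, cup_block below 0.02 m/s and value of joint hood below 0.04 rad and value of joint start_key below 0.002 m); the robot touches nothing.
It fails at once if the start key is pressed while the hood is open (value of joint start_key above 0.003 m and value of joint hood above 0.1 rad).
It fails at once if a bystander on the counter is shifted by more than 3 cm (distance of any of strips, lancets, tally from where it was at the start of the episode above 0.03 m).
Of cup0, cup1, cup2 only 2 to 3 are there at a start; the rules pass over those that are not, and their reading is None.
At some moment in a run one of cup_block, cup0, cup1, cup2 may be knocked a few centimetres aside while the robot is not near it.
Once in a run the grip may slacken for a moment while it holds something.
It also fails if it takes over 208 s, if anything falls off the work surface, if the arm or the gripper's body presses on something with over 40 N, if the wrist force passes 120 N, or if a joint passes its speed limit or range.

## Working session

There is one attempt and no reset: what is moved stays moved. The work goes in short steps, Python scripts to look and compute and a tool call to move; the robot and the scene stay as the last step left them, time stands still between calls to the robot, and variables do not carry over. Pictures are saved under pics/ and viewed, at most 14 in all, crops included, and the job is handed in when it is done.

Besides the shell and the picture viewer there is one more tool, called as name(argument=value, ...), one argument or row to a line, values as JSON. move_arm: Moves the arm, as the interface text tells. Its arguments: {"type":"object","properties":{"plan":{"type":"array","items":{"type":"array","items":{"type":"number"}}},"squeeze":{"type":"number"}},"required":["plan"]}

```bash
mkdir -p pics; cat > h.py <<'E'
import numpy as np, cv2
from cell import ctrl
from scipy.spatial.transform import Rotation as R
def cam(n):
    s=ctrl.sense(); c=ctrl.read_camera(n)
    if n=="wrist":
        T=np.eye(4);T[:3,:3]=R.from_quat(s["tcp_rot"]).as_matrix();T[:3,3]=s["tool_pos"]
        T=T@np.array(c["T_tool_cam"]);c["eye"]=T[:3,3];c["rotation"]=T[:3,:3]
    c["eye"]=np.array(c["eye"]);c["rotation"]=np.array(c["rotation"]);c["K"]=np.array(c["K"])
    return c
def save(c,n,box=None,f=1):
    im=c["img"]
    if box: im=im[box[1]:box[3],box[0]:box[2]]
    cv2.imwrite("pics/"+n,cv2.resize(im[:,:,::-1],None,fx=f,fy=f))
def ray(c,u,v):
    K=c["K"];d=np.array([(u-K[0,2])/K[0,0],-(v-K[1,2])/K[1,1],-1.]);return c["rotation"]@d
def plane(c,u,v,z):
    d=ray(c,u,v);return c["eye"]+d*(z-c["eye"][2])/d[2]
def cloud(c):
    K=c["K"];v,u=np.mgrid[:400,:640];D=c["depth"]
    P=np.stack([(u-K[0,2])/K[0,0]*D,-(v-K[1,2])/K[1,1]*D,-D],-1)@c["rotation"].T+c["eye"]
    P[D==0]=np.nan;return P
def blobs(m,amin=60):
    n,l,st,ce=cv2.connectedComponentsWithStats(m.astype(np.uint8),connectivity=8)
    return [(i,st[i],ce[i],l==i) for i in range(1,n) if st[i,4]>=amin]
def hsv(c): return cv2.cvtColor(c["img"],cv2.COLOR_RGB2HSV)
def project(c,p):
    q=c["rotation"].T@(np.array(p)-c["eye"]);K=c["K"];return K[0,0]*q[0]/-q[2]+K[0,2],K[1,1]*-q[1]/-q[2]+K[1,2]
E
python3 - <<'E'
from h import *
for n in("scene","top"):
    c=cam(n);save(c,n+"0.png");print(n,c["eye"].round(3),c["rotation"].round(3).tolist(),c["K"].round(1).tolist(),[k for k in c])
print(ctrl.sense())
E
```

```text
scene [-0.24  -0.483  1.063] [0.341, -0.158, -0.413, 0.829] [[388.3, 0.0, 317.1], [0.0, 388.3, 197.3], [0.0, 0.0, 1.0]] ['img', 'depth', 'K', 'eye', 'rotation']
top [0.269 0.117 1.201] [-0.066, 0.078, 0.743, -0.661] [[398.6, 0.0, 321.2], [0.0, 398.6, 205.1], [0.0, 0.0, 1.0]] ['img', 'depth', 'K', 'eye', 'rotation']
{'t': 0.1, 'joint_positions': array([ 1.05289849e+00,  2.45747501e-01,  1.55887118e+00, -4.11858659e-06,
        1.33872971e+00, -1.74066235e-01]), 'joint_vel': array([ 7.11181350e-04, -2.35799153e-03,  1.23022977e-04, -5.90288824e-04,
        6.30234049e-05, -9.53760571e-04]), 'joint_efforts': array([ 5.29843892e-04, -4.16910124e+01, -3.15527809e+01,  6.86732610e-02,
        3.09935748e-02, -4.45077421e-05]), 'tool_pos': array([0.21881467, 0.61148507, 0.20446473]), 'tcp_rot': array([ 1.71069687e-01,  9.85258540e-01, -8.26527117e-04, -2.95818096e-04]), 'contact_force': array([-0.11680511, -0.33020942,  0.20728785]), 'moment': array([-0.00355176,  0.03265586,  0.01164131]), 'grip_force': 0.0, 'opening': 0.9991819158626091}
```

View pics/scene0.png

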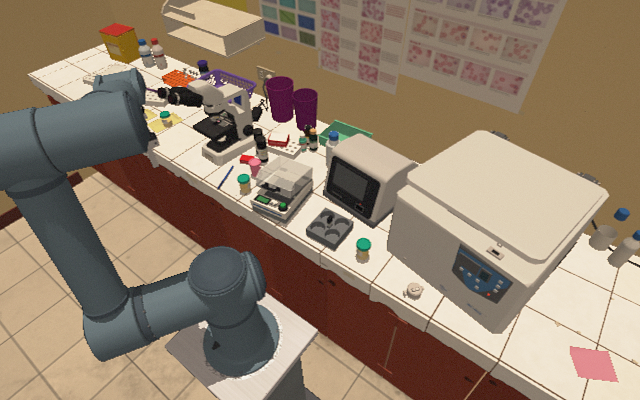

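View pics/top0.png

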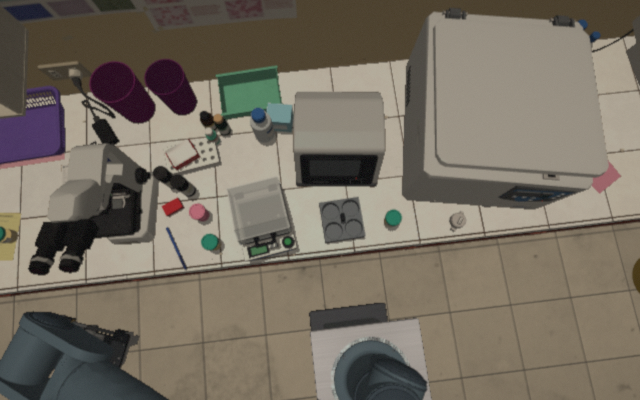

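The scene view shows the two teal cups at (244,183) and (363,247). The warmer is near (283,190), the block at (330,228) and the pink look-alike at (256,167). In the top view the cups are at (210,242) and (393,218), the block at (342,219), the warmer at (262,218) and the green key at (288,241).

The teal cup at far left lies beyond the microscope, so it isn't part of the job.

```bash
python3 - <<'E'
from h import *
for n in("top","scene"):
    c=cam(n);H=hsv(c);P=cloud(c)
    m=(H[...,0]>68)&(H[...,0]<98)&(H[...,1]>120)&(H[...,2]>50)
    print(n)
    for i,s,ce,l in blobs(m,25):
        p=np.nanmedian(P[l],0); print(" teal",ce.round(1),s[4],"depthmed",p.round(3),"z66",plane(c,*ce,.066).round(3),"z83",plane(c,*ce,.083).round(3))
    # block: points in height bands
    for nm,lo,hi,box in(("blocktop",.028,.044,(.3,.75,-.25,.15)),):
        q=(P[...,2]>lo)&(P[...,2]<hi)&(P[...,0]>box[0])&(P[...,0]<box[1])&(P[...,1]>box[2])&(P[...,1]<box[3])
        for i,s,ce,l in blobs(q,150):
            r=cv2.minAreaRect(P[l][:,:2].astype(np.float32));print(" ",nm,s[4],np.nanmean(P[l],0).round(3),r)
    q=(P[...,2]>.055)&(P[...,2]<.16)&(P[...,0]>.3)&(P[...,0]<.75)&(P[...,1]>-.0)&(P[...,1]<.4)
    for i,s,ce,l in blobs(q,100):
        r=cv2.minAreaRect(P[l][:,:2].astype(np.float32));print("  tall",s[4],ce.round(0),np.nanmean(P[l],0).round(3),r)
    if n=="top": save(c,"topcrop.png",(150,150,420,270),2.9)
    else: save(c,"scenecrop.png",(220,140,400,270),4)
E
```

```text
Traceback (most recent call last):
  File "h.py", line 21, in cloud
    P=np.stack([(u-K[0,2])/K[0,0]*D,-(v-K[1,2])/K[1,1]*D,-D],-1)@c["rotation"].T+c["eye"]
      ~~~~~~~~~~~~~~~~~~~~~~~~~~~~~~~~~~~~~~~~~~~~~~~~~~~~~~~~~~^~~~~~~~~~~~~~~~
ValueError: matmul: Input operand 1 has a mismatch in its core dimension 0, with gufunc signature (n?,k),(k,m?)->(n?,m?) (size 4 is different from 3)
```

```bash
sed -i 's/c\["rotation"\]=np.array(c\["rotation"\]);c\["K"\]/c["rotation"]=np.array(c["rotation"]) if n=="wrist" else R.from_quat(c["rotation"]).as_matrix();c["K"]/' h.py
cat > m1.py <<'E'
from h import *
for n in("top","scene"):
    c=cam(n);H=hsv(c);P=cloud(c)
    m=(H[...,0]>68)&(H[...,0]<98)&(H[...,1]>120)&(H[...,2]>50)
    print(n)
    for i,s,ce,l in blobs(m,25):
        p=np.nanmedian(P[l],0); print(" teal",ce.round(1),s[4],"depthmed",p.round(3),"z66",plane(c,*ce,.066).round(3),"z83",plane(c,*ce,.083).round(3))
    # block: points in height bands
    for nm,lo,hi,box in(("blocktop",.028,.044,(.3,.75,-.25,.15)),):
        q=(P[...,2]>lo)&(P[...,2]<hi)&(P[...,0]>box[0])&(P[...,0]<box[1])&(P[...,1]>box[2])&(P[...,1]<box[3])
        for i,s,ce,l in blobs(q,150):
            r=cv2.minAreaRect(P[l][:,:2].astype(np.float32));print(" ",nm,s[4],np.nanmean(P[l],0).round(3),r)
    q=(P[...,2]>.055)&(P[...,2]<.16)&(P[...,0]>.3)&(P[...,0]<.75)&(P[...,1]>-.0)&(P[...,1]<.4)
    for i,s,ce,l in blobs(q,100):
        r=cv2.minAreaRect(P[l][:,:2].astype(np.float32));print("  tall",s[4],ce.round(0),np.nanmean(P[l],0).round(3),r)
    if n=="top": save(c,"topcrop.png",(150,150,420,270),2.9)
    else: save(c,"scenecrop.png",(220,140,400,270),4)
E
python3 m1.py
```

```text
top
 teal [392.9 217.4] 172 depthmed [ 0.443 -0.118  0.064] z66 [ 0.442 -0.117  0.066] z83 [ 0.44  -0.114  0.083]
 teal [  1.3 233.2] 39 depthmed [0.527 1.002 0.065] z66 [0.527 1.001 0.066] z83 [0.523 0.988 0.083]
 teal [209.3 241.6] 185 depthmed [0.434 0.414 0.064] z66 [0.434 0.413 0.066] z83 [0.431 0.409 0.083]
  blocktop 717 [0.459 0.027 0.035] ((0.45984309911727905, 0.027267012745141983), (0.12083820253610611, 0.12031805515289307), 1.9711381196975708)
  tall 168 [262. 130.] [0.743 0.233 0.088] ((0.7425754070281982, 0.23411379754543304), (0.014570214785635471, 0.0521203838288784), 0.6441527605056763)
  tall 1023 [321. 173.] [0.586 0.074 0.11 ] ((0.5860227346420288, 0.07409857958555222), (0.15428631007671356, 0.0345325730741024), 79.15243530273438)
  tall 4096 [261. 218.] [0.475 0.255 0.119] ((0.47894027829170227, 0.25739020109176636), (0.2046976387500763, 0.15156666934490204), 7.8926825523376465)
scene
 teal [164.1 113.9] 52 depthmed [0.526 1.016 0.064] z66 [0.523 1.013 0.066] z83 [0.51  0.987 0.083]
 teal [243.1 178.3] 90 depthmed [0.432 0.41  0.064] z66 [0.43  0.409 0.066] z83 [0.418 0.394 0.083]
 teal [363.2 244. ] 143 depthmed [ 0.44  -0.122  0.065] z66 [ 0.439 -0.123  0.066] z83 [ 0.427 -0.129  0.083]
  blocktop 216 [ 0.582 -0.019  0.034] ((0.5788490176200867, 0.004526093602180481), (0.11450788378715515, 0.26762714982032776), 18.40347671508789)
  blocktop 527 [0.458 0.022 0.035] ((0.46039897203445435, 0.02543538436293602), (0.12499096989631653, 0.12235042452812195), 2.6188082695007324)
  tall 2211 [282. 183.] [0.467 0.24  0.112] ((0.4800865352153778, 0.2550233006477356), (0.20948809385299683, 0.15433736145496368), 7.611935138702393)
  tall 853 [341. 184.] [0.586 0.069 0.109] ((0.5857911705970764, 0.07292760163545609), (0.14773517847061157, 0.03682127967476845), 80.27322387695312)
```

View pics/topcrop.png

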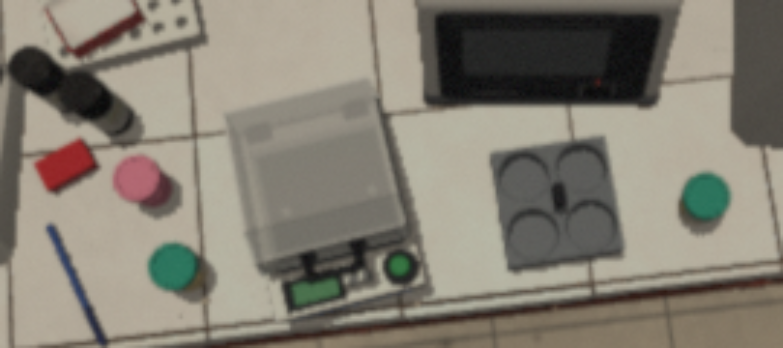

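View pics/scenecrop.png

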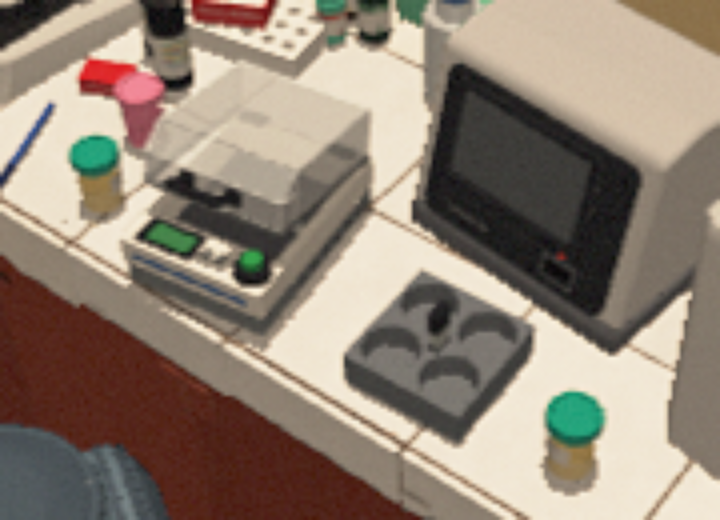

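The crops show the warmer yawed about 8° (back leaning to +y). Its black handle is at (335,258) and its key at (400,266) in the top crop. The block bar (560,195) is longer along x.

Next I move over the handle.

move_arm(
  plan=[
    [0.72, 25, -50, 40, 0, 0, -1.1],
    [0.72, 50, -105, 80, 0, 0, -2.2],
    [0.72, 75, -155, 90, 0, 0, -3.3],
    [0.72, 100, -210, 90, 0, 0, -4.5],
    [0.72, 125, -260, 90, 0, 0, -5.6],
    [0.72, 150, -315, 90, 0, 0, -6.7],
    [0.72, 170, -366, 90, 0, 0, -7.8],
    [0.72, 170, -366, 90, 0, 0, -7.8],
    [0.72, 170, -366, 90, 0, 0, -7.8],
  ],
  squeeze=20,
)

```text
t: 1.38
tool_pos: [0.389, 0.2461, 0.2955]
tcp_rot: [0.657, 0.754, 0.0, -0.0]
contact_force: [-0.4, 0.7, 0.9]
opening: 0.282
grip_force: 0.0
```

```bash
cat > m2.py <<'E'
from h import *
c=cam("wrist");save(c,"w1.png");H=hsv(c);P=cloud(c)
print(c["eye"],ctrl.sense()["tool_pos"],ctrl.sense()["joint_positions"].round(2),ctrl.sense()["tcp_rot"].round(3),ctrl.sense()["opening"])
for x in((.392,.245,.099),(.571,.27,.065)):print(project(c,x))
E
python3 m2.py
```

```text
[0.3783567  0.3223224  0.47439339] [0.38876564 0.24664127 0.29546529] [ 0.32 -0.28  1.92  0.    1.51  0.18] [ 0.656  0.755  0.    -0.   ] 0.27838328640707544
(np.float64(326.9820398828434), np.float64(181.24741017240464))
(np.float64(468.1465412849704), np.float64(175.5645258338383))
```

View pics/w1.png

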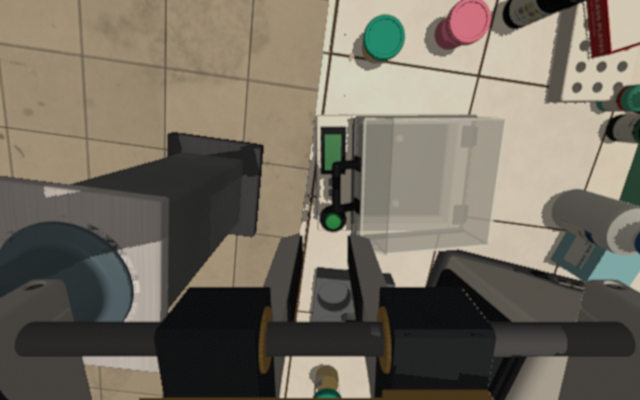

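The wrist view shows the handle bar at about (337,183), its stalks at (350,163) and (350,203), and the key at (333,220). My predicted bar position was (327,181), so I refine it.

```bash
cat > m3.py <<'E'
from h import *
c=cam("wrist");H=hsv(c);P=cloud(c)
print(c["K"].round(1).tolist())
V=H[...,2].astype(int)
sub=np.zeros_like(V,bool);sub[155:212,326:358]=1
m=sub&(V<60)
for i,s,ce,l in blobs(m,20):
    print("bar blob",s,ce,np.nanmedian(P[l],0).round(4),plane(c,*ce,.099))
for v in range(165,205,4):
    u=np.where(m[v])[0];
    if len(u):print(v,u.min(),u.max(),plane(c,u.mean(),v,.099).round(4),P[v,int(u.mean())].round(3))
g=(H[...,0]>45)&(H[...,0]<90)&(H[...,1]>110);g[:, :300]=0;g[:100]=0;g[240:]=0;g[:,380:]=0
for i,s,ce,l in blobs(g,30): print("green",s,ce,plane(c,*ce,.083).round(4),np.nanmedian(P[l],0).round(4))
q=(P[...,2]>.055)&(P[...,2]<.16)&(P[...,0]>.3)&(P[...,0]<.62)&(P[...,1]>.1)&(P[...,1]<.36)
for i,s,ce,l in blobs(q,2000): print(s,cv2.minAreaRect(P[l][:,:2].astype(np.float32)),np.nanmax(P[l][:,2]))
t=(P[...,2]>.117)&q;print(np.nanpercentile(P[...,2][q],[5,25,50,75,95]).round(3))
E
python3 m3.py
```

```text
[[324.9, 0.0, 324.6], [0.0, 324.9, 202.2], [0.0, 0.0, 1.0]]
bar blob [326 155  32  57 947] [342.07074974 185.15733897] [0.405  0.2491 0.1322] [0.41007089 0.24330826 0.099     ]
165 333 357 [0.4098 0.2675 0.099 ] [0.407 0.272 0.132]
169 332 357 [0.4093 0.2626 0.099 ] [0.405 0.268 0.133]
173 326 354 [0.4025 0.2569 0.099 ] [0.399 0.264 0.139]
177 332 353 [0.4049 0.2525 0.099 ] [0.401 0.259 0.137]
181 330 353 [0.404  0.2475 0.099 ] [0.401 0.255 0.139]
185 332 353 [0.4063 0.243  0.099 ] [0.402 0.251 0.137]
189 332 353 [0.4071 0.2382 0.099 ] [0.403 0.247 0.139]
193 330 353 [0.4061 0.2331 0.099 ] [0.403 0.243 0.139]
197 332 354 [0.4101 0.2287 0.099 ] [0.407 0.238 0.136]
201 333 357 [0.416  0.2245 0.099 ] [0.419 0.215 0.063]
green [324 157  12  15  93] [327.84946237 164.10752688] [0.3904 0.2633 0.083 ] [0.3905 0.2608 0.0644]
green [325 213  17  17 234] [332.93589744 221.18803419] [0.4071 0.192  0.083 ] [0.4067 0.1915 0.0821]
[  317   115   191   141 23705] ((0.47999268770217896, 0.25755417346954346), (0.2043270766735077, 0.15060856938362122), 7.947629451751709) 0.1481280667471403
[ 440  261   78   61 2189] ((0.5955212712287903, 0.12748441100120544), (0.05307772010564804, 0.031128207221627235), 67.23564147949219) 0.15995967043931963
[0.062 0.122 0.132 0.139 0.145]
```

The hood stands about 0.2 rad open, so its bar is at z≈0.134, near (0.403, 0.248). I'll descend onto it and grasp.

move_arm(
  plan=[
    [0.79, 14, 1, -50, 0, 0, 0],
    [0.79, 14, 1, -100, 0, 0, 0],
    [0.79, 14, 1, -130, 0, 0, 0],
    [0.79, 14, 1, -155, 0, 0, 0],
    [0.79, 14, 1, -176, 0, 0, 0],
    [0.79, 14, 1, -176, 0, 0, 0],
    [1.0, 14, 1, -176, 0, 0, 0],
    [1.0, 14, 1, -176, 0, 0, 0],
    [1.0, 14, 1, -176, 0, 0, 0],
  ],
  squeeze=15,
)

```text
t: 2.6
tool_pos: [0.4009, 0.2475, 0.1199]
tcp_rot: [0.656, 0.754, -0.002, -0.002]
contact_force: [-8.1, 0.3, 2.6]
opening: 0.099
grip_force: 15.0
```

move_arm(
  plan=[
    [1.0, 5, 1, 12, 0, 0, 0],
    [1.0, 14, 2, 28, 0, 0, 0],
    [1.0, 34, 5, 54, 0, 0, 0],
    [1.0, 58, 8, 77, 0, 0, 0],
    [1.0, 86, 12, 94, 0, 0, 0],
    [1.0, 86, 12, 94, 0, 0, 0],
  ],
  squeeze=15,
)

```text
t: 3.35
tool_pos: [0.4918, 0.2601, 0.2185]
tcp_rot: [0.657, 0.754, 0.003, 0.002]
contact_force: [-4.6, 0.9, 12.1]
opening: 0.101
grip_force: 15.0
```

move_arm(
  plan=[
    [1.0, 31, 4, 13, 0, 0, 0],
    [1.0, 62, 9, 20, 0, 0, 0],
    [1.0, 95, 13, 21, 0, 0, 0],
    [1.0, 126, 18, 16, 0, 0, 0],
    [1.0, 157, 22, 6, 0, 0, 0],
    [1.0, 179, 25, -6, 0, 0, 0],
    [1.0, 186, 26, -10, 0, 0, 0],
    [1.0, 186, 26, -10, 0, 0, 0],
  ],
  squeeze=15,
)

```text
t: 4.35
tool_pos: [0.6685, 0.2847, 0.2057]
tcp_rot: [0.656, 0.755, -0.008, -0.005]
contact_force: [-28.9, -7.7, 16.5]
opening: 0.14
grip_force: 15.0
```

move_arm(
  plan=[
    [0.72, -6, -1, 2, 0, 0, 0],
    [0.72, -6, -1, 2, 0, 0, 0],
    [0.72, -6, -1, 30, 0, 0, 0],
    [0.72, -6, -1, 75, 0, 0, 0],
    [0.72, -30, -10, 110, 0, 0, 1],
    [0.72, -80, -25, 110, 0, 0, 2.3],
    [0.72, -130, -40, 110, 0, 0, 3.6],
    [0.72, -180, -70, 110, 0, 0, 4.9],
    [0.72, -225, -110, 110, 0, 0, 6.2],
    [0.72, -226, -160, 110, 0, 0, 7.5],
  ],
)

```text
t: 5.6
tool_pos: [0.4474, 0.1272, 0.314]
tcp_rot: [0.192, 0.981, 0.0, 0.001]
contact_force: [1.1, -0.1, 0.2]
opening: 0.28
grip_force: 0.0
```

move_arm(
  plan=[
    [0.5, 5, -50, 0, 0, 0, 1],
    [0.5, 8, -95, 0, 0, 0, 2.0],
    [0.5, 8, -95, 0, 0, 0, 3.0],
    [0.5, 8, -95, 0, 0, 0, 3.0],
    [0.5, 8, -95, 0, 0, 0, 3.0],
  ],
)

```text
t: 6.22
tool_pos: [0.4574, 0.0328, 0.3137]
tcp_rot: [-0.011, 1.0, -0.0, 0.0]
contact_force: [0.1, 0.0, 0.1]
opening: 0.5
grip_force: 0.0
```

```bash
cat > m4.py <<'E'
from h import *
s=ctrl.sense();print(s["tool_pos"],s["tcp_rot"].round(3),s["joint_positions"].round(2),s["opening"])
c=cam("wrist");save(c,"w2.png");P=cloud(c)
for n,C in(("wrist",c),("top",cam("top"))):
    Q=cloud(C)
    q=(Q[...,2]>.028)&(Q[...,2]<.044)&(Q[...,0]>.35)&(Q[...,0]<.57)&(Q[...,1]>-.15)&(Q[...,1]<.15)
    for i,st,ce,l in blobs(q,150): print(n,st[4],cv2.minAreaRect(Q[l][:,:2].astype(np.float32)),np.nanmedian(Q[l][:,2]))
    q=(Q[...,2]>.066)&(Q[...,2]<.09)&(abs(Q[...,0]-.459)<.035)&(abs(Q[...,1]-.027)<.035)
    for i,st,ce,l in blobs(q,4): print(n,"bar",st[4],cv2.minAreaRect(Q[l][:,:2].astype(np.float32)),np.nanmedian(Q[l],0))
# hood check: points high behind the hinge
Q=cloud(C);q=(Q[...,2]>.1)&(Q[...,2]<.3)&(Q[...,0]>.5)&(Q[...,0]<.72)&(Q[...,1]>.18)&(Q[...,1]<.37)
print("hood",q.sum(),np.nanpercentile(Q[q],[2,50,98],axis=0).round(3))
E
python3 m4.py
```

```text
[0.45741264 0.03275657 0.31371094] [-0.011  1.    -0.     0.   ] [-0.18 -0.3   1.89  0.    1.54 -1.77] 0.49981136549594074
wrist 3121 ((0.4611862301826477, 0.026602834463119507), (0.12034155428409576, 0.12012074887752533), 2.1020660400390625) 0.035580087406498984
wrist bar 159 ((0.460406631231308, 0.0264483280479908), (0.021052509546279907, 0.01175086759030819), 1.2604601383209229) [0.45992792 0.02701773 0.07728272]
hood 1245 [[0.59  0.203 0.102]
 [0.641 0.284 0.196]
 [0.667 0.35  0.224]]
```

View pics/w2.png

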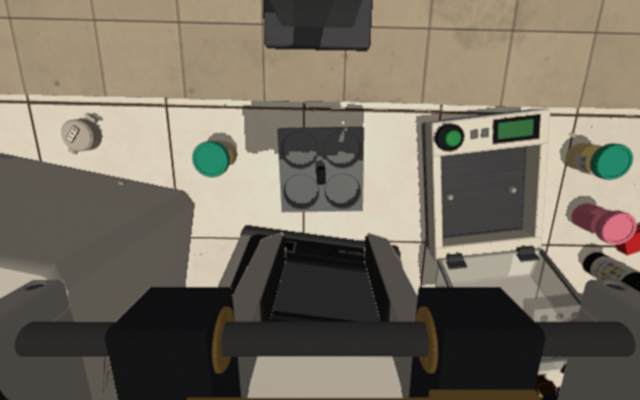

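The wrist view shows the hood right back, the block at (321,168) with its bar at (321,172), the pegs at (450,198) and (513,190), and both cups standing. I measure the pegs now and then grasp the block.

```bash
cat > pegs.py <<'E'
from h import *
c=cam("wrist");g=cv2.cvtColor(c["img"],cv2.COLOR_RGB2GRAY).astype(int);P=cloud(c)
r=(P[...,2]<.05)&(P[...,2]>.02)&(P[...,0]>.41)&(P[...,0]<.58)&(P[...,1]>.17)&(P[...,1]<.35)
m=r&(g>cv2.medianBlur(g.astype(np.uint8),21).astype(int)+25)
pk=[]
for i,s,ce,l in blobs(m,4):
    p=plane(c,*ce,.0385);print(ce.round(1),s[:5],p.round(4),np.nanmedian(P[l],0).round(4))
fl=r&(P[...,2]<.034)&(P[...,2]>.026)
for i,s,ce,l in blobs(fl,500): print("floor",cv2.minAreaRect(P[l][:,:2].astype(np.float32)),np.nanmedian(P[l][:,2]))
H=hsv(c);k=(H[...,0]>45)&(H[...,0]<85)&(H[...,1]>110);
for i,s,ce,l in blobs(k,60): print("green",ce.round(1),s[4],plane(c,*ce,.083).round(4))
E
python3 pegs.py
```

```text
[530.5 146. ] [529 146   4   1   4] [0.4185 0.3159 0.0385] [0.4183 0.3141 0.0411]
[504.5 149. ] [502 149   6   1   6] [0.4234 0.2807 0.0385] [0.4242 0.2849 0.0308]
[513.5 148. ] [511 148   6   1   6] [0.4218 0.2929 0.0385] [0.4225 0.2973 0.0305]
[488.5 151. ] [487 151   4   1   4] [0.4267 0.2589 0.0385] [0.4274 0.2624 0.0317]
[496. 150.] [494 150   5   1   5] [0.4251 0.2691 0.0385] [0.4258 0.2732 0.0311]
[452.5 155. ] [450 155   6   1   6] [0.4334 0.2097 0.0385] [0.4343 0.2127 0.0307]
[461.5 154. ] [459 154   6   1   6] [0.4317 0.222  0.0385] [0.4325 0.2252 0.0315]
[441. 185.] [441 171   1  29  29] [0.4764 0.1987 0.0385] [0.478  0.2016 0.0307]
[513.1 190.4] [511 188   6   6  26] [0.4819 0.3031 0.0385] [0.4817 0.3023 0.0392]
[450.  197.3] [448 195   5   6  26] [0.4942 0.2139 0.0385] [0.4937 0.2138 0.039 ]
[442.  228.5] [442 221   1  16  16] [0.5422 0.2081 0.0385] [0.545  0.2111 0.031 ]
floor ((0.4907306432723999, 0.2640741467475891), (0.1271251142024994, 0.1225583404302597), 7.864443778991699) 0.030710579003327076
green [515.2 128.9] 591 [0.3943 0.2651 0.083 ]
green [452.2 138. ] 257 [0.4071 0.1891 0.083 ]
green [210.4 158.5] 976 [ 0.4395 -0.1124  0.083 ]
green [611.2 161.5] 1106 [0.4317 0.3935 0.083 ]
```

move_arm(
  plan=[
    [0.5, 3, -6, -60, 0, 0, 0.08],
    [0.5, 3, -6, -120, 0, 0, 0.08],
    [0.5, 3, -6, -180, 0, 0, 0.08],
    [0.5, 3, -6, -225, 0, 0, 0.08],
    [0.5, 3, -6, -250, 0, 0, 0.08],
    [0.5, 3, -6, -267, 0, 0, 0.08],
    [0.5, 3, -6, -267, 0, 0, 0.08],
    [1.0, 3, -6, -267, 0, 0, 0.08],
    [1.0, 3, -6, -267, 0, 0, 0.08],
    [1.0, 3, -6, -267, 0, 0, 0.08],
  ],
  squeeze=40,
)

```text
t: 7.62
tool_pos: [0.4608, 0.0264, 0.0472]
tcp_rot: [-0.018, 1.0, -0.0, 0.001]
contact_force: [-0.3, -0.1, -0.4]
opening: 0.216
grip_force: 0.0
```

move_arm(
  plan=[
    [1.0, 0, 0, 0, 0, 0, 0],
    [1.0, 0, 0, 0, 0, 0, 0],
    [1.0, 0, 0, 0, 0, 0, 0],
    [1.0, 0, 0, 20, 0, 0, 0],
    [1.0, 0, 0, 60, 0, 0, 0],
    [1.0, 0, 0, 110, 0, 0, 0],
    [1.0, 0, 0, 110, 0, 0, 0],
  ],
  squeeze=40,
)

```text
t: 8.5
tool_pos: [0.4625, 0.0257, 0.1591]
tcp_rot: [-0.018, 1.0, -0.001, 0.003]
contact_force: [-0.0, 0.3, -4.6]
opening: 0.127
grip_force: 40.0
```

move_arm(
  plan=[
    [1.0, 4, 30, 0, 0, 0, 0.1],
    [1.0, 10, 80, 0, 0, 0, 0.3],
    [1.0, 16, 130, 0, 0, 0, 0.5],
    [1.0, 22, 180, 0, 0, 0, 0.7],
    [1.0, 26, 220, 0, 0, 0, 0.72],
    [1.0, 27, 233, 0, 0, 0, 0.72],
    [1.0, 27, 233, 0, 0, 0, 0.72],
    [1.0, 27, 233, 0, 0, 0, 0.72],
  ],
)

```text
t: 9.5
tool_pos: [0.4867, 0.2581, 0.1552]
tcp_rot: [-0.067, 0.998, -0.001, -0.001]
contact_force: [0.3, -0.3, -5.4]
opening: 0.125
grip_force: 4.0
```

```bash
cat > blk.py <<'E'
from h import *
s=ctrl.sense();tp=s["tool_pos"];print(tp.round(4),s["tcp_rot"].round(4),s["opening"],s["grip_force"])
q=R.from_quat(s["tcp_rot"]).as_matrix();print("tool y deg",np.degrees(np.arctan2(q[1,1],q[0,1])),"tool z",q[:,2].round(4))
for n in("wrist","top","scene"):
    c=cam(n);P=cloud(c)
    if n=="wrist":save(c,"w3.png")
    zt=tp[2]-.011
    m=(abs(P[...,2]-zt)<.006)&(np.hypot(P[...,0]-tp[0],P[...,1]-tp[1])<.1)
    for i,st,ce,l in blobs(m,150):
        X=P[l];A=np.c_[X[:,:2],np.ones(len(X))];k=np.linalg.lstsq(A,X[:,2],rcond=None)[0]
        print(n,st[4],cv2.minAreaRect(X[:,:2].astype(np.float32)),"zmed",np.median(X[:,2]).round(4),"slope",k[:2].round(3))
E
python3 blk.py
```

```text
[0.4867 0.2581 0.1552] [-6.730e-02  9.977e-01 -5.000e-04 -1.000e-03] 0.12521987534226572 3.9997096359729767
tool y deg 97.71421543575772 tool z [-0.0019 -0.0012 -1.    ]
wrist 11075 ((0.47397932410240173, 0.2553369700908661), (0.09482849389314651, 0.12075195461511612), 7.474160671234131) zmed 0.1436 slope [-0.004 -0.002]
wrist 804 ((0.5334654450416565, 0.2634553909301758), (0.025165002793073654, 0.018289610743522644), 7.386935234069824) zmed 0.1434 slope [0.02 0.  ]
scene 391 ((0.48661381006240845, 0.2556484043598175), (0.12416798621416092, 0.12319676578044891), 8.002337455749512) zmed 0.1434 slope [0.004 0.002]
```

View pics/w3.png

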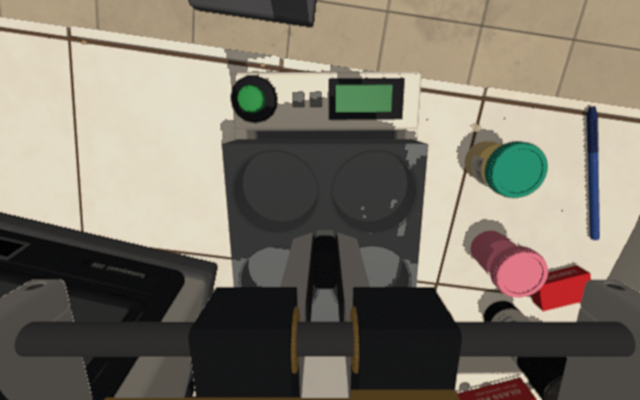

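The block hangs level with its bar still in the jaws at (325,262), and the grip has slackened. It is centred under the tool to about 1 mm. I re-squeeze and descend slowly.

move_arm(
  plan=[
    [1.0, 2, 1, 0, 0, 0, 0],
    [1.0, 2, 1, 0, 0, 0, 0],
    [1.0, 2, 1, -15, 0, 0, 0],
    [1.0, 2, 1, -30, 0, 0, 0],
    [1.0, 2, 1, -45, 0, 0, 0],
    [1.0, 2, 1, -57, 0, 0, 0],
    [1.0, 2, 1, -62, 0, 0, 0],
    [1.0, 2, 1, -62, 0, 0, 0],
  ],
  squeeze=40,
)

```text
t: 10.65
tool_pos: [0.4892, 0.2604, 0.0941]
tcp_rot: [-0.068, 0.998, -0.0, -0.0]
contact_force: [0.9, 0.5, -4.7]
opening: 0.124
grip_force: 40.0
```

```bash
sed -i 's/w3.png/w4.png/' blk.py; python3 blk.py
```

```text
[0.4892 0.2604 0.0941] [-6.780e-02  9.977e-01 -1.000e-04 -3.000e-04] 0.12431870555482535 39.998520612716675
tool y deg 97.77707710214273 tool z [-5.e-04 -2.e-04 -1.e+00]
wrist 11066 ((0.47652775049209595, 0.25765904784202576), (0.09504549950361252, 0.12067961692810059), 7.940164566040039) zmed 0.0825 slope [-0.003 -0.001]
wrist 793 ((0.5356335043907166, 0.26558566093444824), (0.02497938461601734, 0.018358219414949417), 8.239057540893555) zmed 0.0824 slope [ 0.016 -0.003]
scene 365 ((0.48942363262176514, 0.25884541869163513), (0.12408348172903061, 0.1250925362110138), 7.875633239746094) zmed 0.0828 slope [ 0.004 -0.001]
```

move_arm(
  plan=[
    [1.0, 0, -0.7, -4, 0, 0, 0],
    [1.0, 0, -0.7, -8, 0, 0, 0],
    [1.0, 0, -0.7, -12, 0, 0, 0],
    [1.0, 0, -0.7, -15, 0, 0, 0],
    [1.0, 0, -0.7, -17, 0, 0, 0],
    [1.0, 0, -0.7, -17, 0, 0, 0],
  ],
)

```text
t: 11.55
tool_pos: [0.4893, 0.2597, 0.0775]
tcp_rot: [-0.068, 0.998, -0.0, -0.0]
contact_force: [-0.2, -1.1, -5.5]
opening: 0.122
grip_force: 40.0
```

move_arm(
  plan=[
    [1.0, 0, 0, -1.5, 0, 0, 0],
    [1.0, 0, 0, -1.5, 0, 0, 0],
    [0.75, 0, 0, -1, 0, 0, 0],
    [0.75, 0, 0, -1, 0, 0, 0],
    [0.6, 0, 0, -1, 0, 0, 0],
    [0.6, 0, 0, -1, 0, 0, 0],
  ],
)

```text
t: 12.3
tool_pos: [0.4894, 0.2598, 0.0765]
tcp_rot: [-0.068, 0.998, 0.0, 0.0]
contact_force: [-0.5, 0.6, -0.2]
opening: 0.392
grip_force: 0.0
```

```bash
sed -i 's/zt=tp\[2\]-.011/zt=.066/' blk.py; python3 blk.py
```

```text
[0.4894 0.2598 0.0765] [-6.780e-02  9.977e-01  0.000e+00  1.000e-04] 0.391662397977834 0.0
tool y deg 97.772818895025 tool z [ 3.e-04  1.e-04 -1.e+00]
wrist 15237 ((0.45739537477493286, 0.2540737986564636), (0.13479574024677277, 0.15161989629268646), 7.869199275970459) zmed 0.062 slope [-0.018  0.001]
wrist 11403 ((0.4767516255378723, 0.25693395733833313), (0.09529349952936172, 0.120600625872612), 7.651077747344971) zmed 0.0655 slope [ 0.001 -0.   ]
wrist 1603 ((0.5352783203125, 0.2652389407157898), (0.02528683841228485, 0.05743170902132988), 6.926783084869385) zmed 0.0655 slope [ 0.003 -0.003]
wrist 885 ((0.580944299697876, 0.2714846730232239), (0.014869796112179756, 0.07549196481704712), 7.982336521148682) zmed 0.0635 slope [-0.434 -0.061]
scene 614 ((0.4888569712638855, 0.25582051277160645), (0.19627106189727783, 0.15168556571006775), 7.65730619430542) zmed 0.0638 slope [0.005 0.002]
```

The block is seated: its top is at 0.0655 and level, centred at (0.489, 0.2586). Next is the right-hand cup.

move_arm(
  plan=[
    [0.6, 0, 0, 15, 0, 0, 0],
    [0.6, 0, 0, 60, 0, 0, 0],
    [0.4, 0, 0, 120, 0, 0, 0],
    [0.25, -10, -40, 160, 0, 0, 0],
    [0.25, -20, -95, 160, 0, 0, 0],
    [0.25, -30, -155, 160, 0, 0, 0],
    [0.25, -40, -215, 160, 0, 0, 0],
    [0.25, -48, -275, 160, 0, 0, 0],
    [0.25, -48, -335, 160, 0, 0, 0],
    [0.25, -48, -378, 160, 0, 0, 0],
  ],
)

```text
t: 13.7
tool_pos: [0.441, -0.1206, 0.2379]
tcp_rot: [-0.067, 0.998, -0.001, 0.001]
contact_force: [0.7, -0.3, -0.4]
opening: 0.753
grip_force: 0.0
```

move_arm(
  plan=[
    [0.25, 0, 0, 0, 0, 0, 0],
    [0.25, 0, 0, 0, 0, 0, 0],
  ],
)

```text
t: 13.95
tool_pos: [0.4413, -0.1178, 0.237]
tcp_rot: [-0.068, 0.998, -0.0, 0.0]
contact_force: [-0.2, 0.4, -0.9]
opening: 0.752
grip_force: 0.0
```

```bash
cat > cup.py <<'E'
from h import *
s=ctrl.sense();tp=s["tool_pos"];q=R.from_quat(s["tcp_rot"]).as_matrix()
print(tp.round(4),"ydeg",np.degrees(np.arctan2(q[1,1],q[0,1])).round(2),"z",q[:,2].round(4),s["joint_positions"].round(2),s["opening"])
for n in("wrist","top"):
    c=cam(n);H=hsv(c);P=cloud(c)
    for nm,lo,hi in(("teal",68,98),("pink",165,180)):
        m=(H[...,0]>lo)&(H[...,0]<hi)&(H[...,1]>90)&(H[...,2]>50)
        for i,st,ce,l in blobs(m,100):
            z=np.nanpercentile(P[l][:,2],90); t=l&(P[...,2]>z-.006)
            if not .2<np.nanmedian(P[l][:,0])<.6: continue
            (u,v),r=cv2.minEnclosingCircle(np.argwhere(t)[:,::-1].astype(np.float32))
            print(n,nm,st[4],"z",z.round(4),"ctr@z",plane(c,u,v,z).round(4),"r",(r*np.nanmedian(c["depth"][t])/c["K"][0,0]).round(4),"mean",np.nanmean(P[t],0).round(4))
    if n=="wrist":import sys;save(c,sys.argv[1])
E
python3 cup.py w5.png
```

```text
[ 0.4413 -0.1178  0.237 ] ydeg 97.78 z [ 7.e-04  0.e+00 -1.e+00] [-0.51 -0.26  2.    0.    1.4  -2.22] 0.7520315363004871
wrist teal 1350 z 0.0663 ctr@z [ 0.4417 -0.1209  0.0663] r 0.0231 mean [ 0.4423 -0.1207  0.065 ]
top teal 202 z 0.0673 ctr@z [0.4341 0.4131 0.0673] r 0.023 mean [0.4342 0.4132 0.0647]
top pink 229 z 0.0671 ctr@z [0.5249 0.4431 0.0671] r 0.0232 mean [0.526  0.4441 0.0648]
```

move_arm(
  plan=[
    [0.25, 0.7, -3, -60, 0, 0, 0],
    [0.25, 0.7, -3, -120, 0, 0, 0],
    [0.25, 0.7, -3, -165, 0, 0, 0],
    [0.25, 0.7, -3, -195, 0, 0, 0],
    [0.25, 0.7, -3, -205, 0, 0, 0],
    [0.25, 0.7, -3, -205, 0, 0, 0],
    [1.0, 0.7, -3, -205, 0, 0, 0],
    [1.0, 0.7, -3, -205, 0, 0, 0],
    [1.0, 0.7, -3, -205, 0, 0, 0],
    [1.0, 0.7, -3, -205, 0, 0, 0],
  ],
  squeeze=20,
)

```text
t: 15.3
tool_pos: [0.4425, -0.1215, 0.0323]
tcp_rot: [-0.068, 0.998, -0.0, 0.001]
contact_force: [-0.2, 1.7, 4.5]
opening: 0.472
grip_force: 20.0
```

move_arm(
  plan=[
    [1.0, 0, 0, 0, 0, 0, 0],
    [1.0, 0, 0, 20, 0, 0, 0],
    [1.0, 0, 0, 70, 0, 0, 0],
    [1.0, 0, 0, 125, 0, 0, 0],
    [1.0, 0, 0, 125, 0, 0, 0],
  ],
)

```text
t: 15.92
tool_pos: [0.4447, -0.1228, 0.161]
tcp_rot: [-0.068, 0.998, -0.003, 0.004]
contact_force: [1.3, -0.6, -1.5]
opening: 0.474
grip_force: 20.0
```

move_arm(
  plan=[
    [1.0, 2, 30, 0, 0, 0, 0],
    [1.0, 5, 80, 0, 0, 0, 0],
    [1.0, 8, 135, 0, 0, 0, 0],
    [1.0, 11, 190, 0, 0, 0, 0],
    [1.0, 14, 245, 0, 0, 0, 0],
    [1.0, 17, 300, 0, 0, 0, 0],
    [1.0, 20, 338, 0, 0, 0, 0],
    [1.0, 20, 346, 0, 0, 0, 0],
    [1.0, 20, 346, 0, 0, 0, 0],
    [1.0, 20, 346, 0, 0, 0, 0],
  ],
)

```text
t: 17.18
tool_pos: [0.4618, 0.2236, 0.1559]
tcp_rot: [-0.067, 0.998, -0.0, -0.0]
contact_force: [0.7, -0.2, -0.9]
opening: 0.473
grip_force: 20.0
```

```bash
cat > well.py <<'E'
from h import *
exec(open("cup.py").read().replace("sys.argv[1]","'w6.png'"))
E
python3 well.py; python3 - <<'E'
from h import *
c=cam("wrist");P=cloud(c)
q=(P[...,2]>.0642)&(P[...,2]<.072)&(P[...,0]>.4)&(P[...,0]<.58)&(P[...,1]>.17)&(P[...,1]<.35)
for i,st,ce,l in blobs(q,800): print("blk",st[4],cv2.minAreaRect(P[l][:,:2].astype(np.float32)))
E
```

```text
[0.4618 0.2236 0.1559] ydeg 97.7 z [-9.e-04 -5.e-04 -1.e+00] [ 0.23 -0.03  1.95 -0.    1.22 -1.48] 0.4726121086792369
wrist teal 2494 z 0.066 ctr@z [0.4336 0.4105 0.066 ] r 0.0261 mean [0.4339 0.4121 0.0647]
wrist teal 6688 z 0.1897 ctr@z [0.4599 0.2225 0.1897] r 0.0232 mean [0.461  0.2226 0.1885]
wrist pink 3317 z 0.0658 ctr@z [0.5247 0.4407 0.0658] r 0.0259 mean [0.5245 0.4401 0.0673]
top teal 201 z 0.0675 ctr@z [0.4335 0.4132 0.0675] r 0.0227 mean [0.4336 0.4141 0.0649]
top pink 228 z 0.0667 ctr@z [0.5239 0.443  0.0667] r 0.0236 mean [0.5265 0.4435 0.0646]
blk 3810 ((0.48469027876853943, 0.25818461179733276), (0.11108307540416718, 0.12043995410203934), 7.800833225250244)
```

View pics/w6.png

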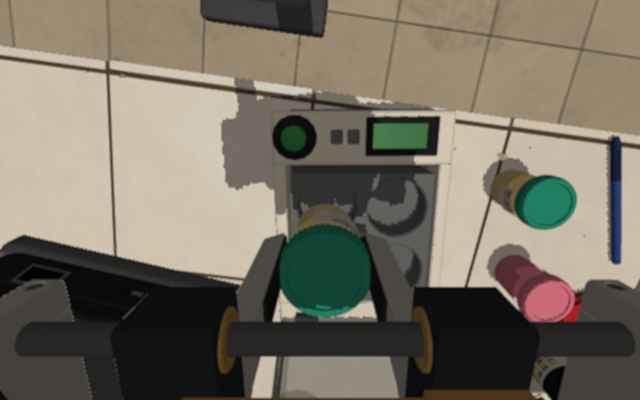

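The cup is held upright at (325,270) with its bottom at about z 0.124. It needs to move (+2.5, +2) mm, then go down 81 mm.

move_arm(
  plan=[
    [1.0, 2.5, 2, 0, 0, 0, 0],
    [1.0, 2.5, 2, -20, 0, 0, 0],
    [1.0, 2.5, 2, -40, 0, 0, 0],
    [1.0, 2.5, 2, -54, 0, 0, 0],
    [1.0, 2.5, 2, -63, 0, 0, 0],
    [1.0, 2.5, 2, -71, 0, 0, 0],
    [1.0, 2.5, 2, -78, 0, 0, 0],
    [1.0, 2.5, 2, -80, 0, 0, 0],
    [1.0, 2.5, 2, -80, 0, 0, 0],
  ],
)

```text
t: 18.45
tool_pos: [0.4646, 0.2268, 0.0766]
tcp_rot: [-0.068, 0.998, 0.0, 0.0]
contact_force: [-0.2, -0.7, -0.1]
opening: 0.478
grip_force: 20.0
```

move_arm(
  plan=[
    [1.0, 0, 0, -1.5, 0, 0, 0],
    [1.0, 0, 0, -2, 0, 0, 0],
    [0.42, 0, 0, -1, 0, 0, 0],
    [0.38, 0, 0, -1, 0, 0, 0],
    [0.35, 0, 0, 0, 0, 0, 0],
    [0.35, 0, 0, 20, 0, 0, 0],
    [0.35, 0, 0, 70, 0, 0, 0],
    [0.35, 0, 0, 120, 0, 0, 0],
    [0.35, -5, 30, 150, 0, 0, 0],
    [0.35, -10, 80, 150, 0, 0, 0],
  ],
)

```text
t: 19.7
tool_pos: [0.4565, 0.3076, 0.2306]
tcp_rot: [-0.067, 0.998, 0.001, 0.004]
contact_force: [-0.4, -0.8, -0.0]
opening: 0.652
grip_force: 0.0
```

move_arm(
  plan=[
    [0.3, -10, 40, 0, 0, 0, -1],
    [0.3, -22, 90, 0, 0, 0, -2],
    [0.3, -22, 107, 0, 0, 0, -3],
    [0.3, -22, 107, 0, 0, 0, -3],
    [0.3, -22, 107, 0, 0, 0, -3],
  ],
)

```text
t: 20.32
tool_pos: [0.4326, 0.4131, 0.2264]
tcp_rot: [0.14, 0.99, -0.0, -0.0]
contact_force: [0.3, -0.4, -1.2]
opening: 0.702
grip_force: 0.0
```

```bash
python3 cup.py w7.png
```

```text
[0.4326 0.4131 0.2264] ydeg 73.86 z [-2.e-04 -4.e-04 -1.e+00] [ 0.57  0.11  1.67 -0.    1.36 -0.72] 0.7022023676351775
wrist teal 1427 z 0.0663 ctr@z [0.4333 0.4147 0.0663] r 0.0233 mean [0.4333 0.4146 0.065 ]
wrist teal 1489 z 0.1083 ctr@z [0.4644 0.2288 0.1083] r 0.0244 mean [0.4589 0.2332 0.1128]
wrist pink 1242 z 0.0661 ctr@z [0.5248 0.4431 0.0661] r 0.0224 mean [0.5197 0.4384 0.0743]
wrist pink 108 z 0.0204 ctr@z [0.5477 0.533  0.0204] r 0.0185 mean [0.5442 0.5352 0.019 ]
top teal 228 z 0.1091 ctr@z [0.4643 0.2262 0.1091] r 0.0237 mean [0.4648 0.2262 0.1067]
top pink 183 z 0.0674 ctr@z [0.5249 0.443  0.0674] r 0.0232 mean [0.5274 0.4424 0.0685]
```

View pics/w7.png

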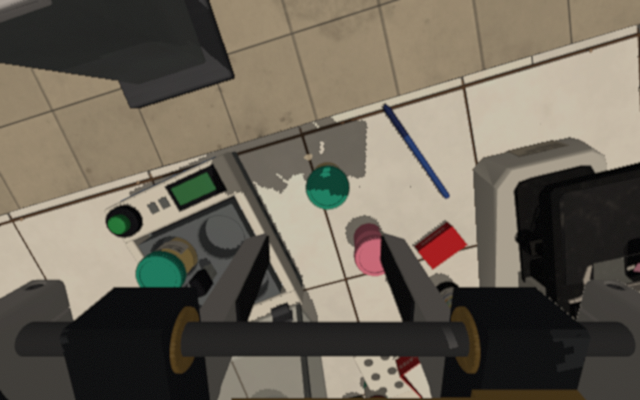

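The first cup is home, with its top at 0.1085. The second cup, at (327,187), is right under the tool and the pink one is well clear. I turn back to the block's yaw and grasp it.

move_arm(
  plan=[
    [0.25, 0.7, 1.5, -40, 0, 0, 1],
    [0.25, 0.7, 1.5, -80, 0, 0, 2],
    [0.25, 0.7, 1.5, -125, 0, 0, 3],
    [0.25, 0.7, 1.5, -165, 0, 0, 3],
    [0.25, 0.7, 1.5, -188, 0, 0, 3],
    [0.25, 0.7, 1.5, -194, 0, 0, 3],
    [0.25, 0.7, 1.5, -194, 0, 0, 3],
    [1.0, 0.7, 1.5, -194, 0, 0, 3],
    [1.0, 0.7, 1.5, -194, 0, 0, 3],
    [1.0, 0.7, 1.5, -194, 0, 0, 3],
  ],
  squeeze=20,
)

```text
t: 21.68
tool_pos: [0.4335, 0.4155, 0.0332]
tcp_rot: [-0.068, 0.998, 0.0, 0.001]
contact_force: [-0.3, -0.3, 1.2]
opening: 0.476
grip_force: 20.0
```

move_arm(
  plan=[
    [1.0, 0, 0, 0, 0, 0, 0],
    [1.0, 0, 0, 0, 0, 0, 0],
    [1.0, 0, 0, 20, 0, 0, 0],
    [1.0, 0, 0, 70, 0, 0, 0],
    [1.0, 0, 0, 130, 0, 0, 0],
    [1.0, 0, 0, 130, 0, 0, 0],
  ],
)

```text
t: 22.42
tool_pos: [0.4364, 0.4175, 0.1699]
tcp_rot: [-0.068, 0.998, 0.003, 0.005]
contact_force: [0.2, -0.5, -1.2]
opening: 0.476
grip_force: 20.0
```

move_arm(
  plan=[
    [1.0, 20, -30, 0, 0, 0, 0],
    [1.0, 45, -68, 0, 0, 0, 0],
    [1.0, 68, -103, 0, 0, 0, 0],
    [1.0, 81, -123, 0, 0, 0, 0],
    [1.0, 81, -123, 0, 0, 0, 0],
    [1.0, 81, -123, 0, 0, 0, 0],
    [1.0, 81, -123, 0, 0, 0, 0],
  ],
)

```text
t: 23.3
tool_pos: [0.5134, 0.2931, 0.1623]
tcp_rot: [-0.068, 0.998, 0.0, -0.0]
contact_force: [0.3, 0.0, -0.3]
opening: 0.477
grip_force: 20.0
```

```bash
python3 cup.py w8.png
```

```text
[0.5134 0.2931 0.1623] ydeg 97.85 z [-5.e-04  0.e+00 -1.e+00] [ 0.33  0.15  1.75  0.    1.24 -1.38] 0.47650322973255926
wrist teal 3606 z 0.1082 ctr@z [0.4644 0.227  0.1082] r 0.0247 mean [0.4649 0.2268 0.107 ]
wrist teal 6641 z 0.1951 ctr@z [0.5115 0.2919 0.1951] r 0.0233 mean [0.5124 0.292  0.194 ]
wrist pink 3061 z 0.0659 ctr@z [0.5251 0.4414 0.0659] r 0.0248 mean [0.5264 0.4428 0.0648]
top teal 228 z 0.1092 ctr@z [0.4643 0.2261 0.1092] r 0.0237 mean [0.4637 0.2262 0.1102]
```

move_arm(
  plan=[
    [1.0, 3, 1, 0, 0, 0, 0],
    [1.0, 3, 1, -20, 0, 0, 0],
    [1.0, 3, 1, -42, 0, 0, 0],
    [1.0, 3, 1, -58, 0, 0, 0],
    [1.0, 3, 1, -68, 0, 0, 0],
    [1.0, 3, 1, -76, 0, 0, 0],
    [1.0, 3, 1, -82, 0, 0, 0],
    [1.0, 3, 1, -86.5, 0, 0, 0],
    [1.0, 3, 1, -87, 0, 0, 0],
  ],
)

```text
t: 24.52
tool_pos: [0.5169, 0.2933, 0.0753]
tcp_rot: [-0.068, 0.998, -0.0, -0.0]
contact_force: [-2.6, -0.5, 0.2]
opening: 0.475
grip_force: 20.0
```

move_arm(
  plan=[
    [0.42, -0.5, 0, 0, 0, 0, 0],
    [0.4, -0.5, 0, 0, 0, 0, 0],
    [0.4, -0.5, 0, 0, 0, 0, 0],
    [0.4, -1, 0, 20, 0, 0, 0],
    [0.4, -1, 0, 70, 0, 0, 0],
    [0.4, -1, 0, 130, 0, 0, 0],
    [0.4, -1, 0, 190, 0, 0, 0],
    [0.4, -1, 0, 240, 0, 0, -1],
    [0.4, -10, 0, 240, 0, 0, -2],
    [0.4, -20, 0, 240, 0, 0, -3],
  ],
)

```text
t: 25.78
tool_pos: [0.4973, 0.2933, 0.3183]
tcp_rot: [0.143, 0.99, 0.001, 0.002]
contact_force: [-0.1, 0.5, 0.7]
opening: 0.598
grip_force: 0.0
```

move_arm(
  plan=[
    [0.6, -20, 0, 0, 0, 0, -1.2],
    [0.75, -40, 0, 0, 0, 0, -2.5],
    [0.75, -40, 0, 0, 0, 0, -3.7],
    [0.75, -40, 0, 0, 0, 0, -5],
    [0.75, -40, 0, 0, 0, 0, -6.3],
    [0.75, -40, 0, 0, 0, 0, -7.5],
    [0.75, -40, 0, 0, 0, 0, -8.2],
    [0.75, -40, 0, 0, 0, 0, -8.2],
  ],
)

```text
t: 26.78
tool_pos: [0.4572, 0.2933, 0.3169]
tcp_rot: [0.654, 0.756, 0.001, 0.0]
contact_force: [0.0, 0.3, 0.2]
opening: 0.25
grip_force: 0.0
```

```bash
python3 cup.py w9.png; python3 - <<'E'
from h import *
c=cam("wrist");P=cloud(c);V=hsv(c)[...,2]
q=(P[...,2]>.21)&(P[...,2]<.24)&(P[...,0]>.62)&(P[...,0]<.72)&(P[...,1]>.2)&(P[...,1]<.36)&(V<70)
for i,st,ce,l in blobs(q,30): print("bar",st,np.nanmedian(P[l],0).round(4),np.nanpercentile(P[l],[5,95],axis=0).round(4))
c=cam("scene");save(c,"sc2.png",(220,120,400,260),4)
E
```

```text
[0.4572 0.2933 0.3169] ydeg 8.25 z [ 1.8e-03  7.0e-04 -1.0e+00] [ 0.36 -0.08  1.7  -0.    1.52  0.22] 0.2501272664051759
wrist teal 1178 z 0.1083 ctr@z [0.5167 0.2937 0.1083] r 0.0238 mean [0.5169 0.293  0.1071]
wrist teal 1056 z 0.1082 ctr@z [0.4655 0.2287 0.1082] r 0.0237 mean [0.4653 0.2277 0.107 ]
wrist pink 226 z 0.0208 ctr@z [0.5664 0.514  0.0208] r 0.0203 mean [0.5672 0.5153 0.0196]
wrist pink 1309 z 0.0664 ctr@z [0.5257 0.444  0.0664] r 0.0255 mean [0.5264 0.444  0.065 ]
top teal 228 z 0.1091 ctr@z [0.4638 0.2258 0.1091] r 0.0236 mean [0.4651 0.2267 0.1068]
top pink 102 z 0.0022 ctr@z [ 0.4918 -0.815   0.0022] r 0.0364 mean [ 4.944e-01 -8.120e-01 -3.000e-04]
bar [ 521  212   41   61 1054] [0.6623 0.2856 0.2217] [[0.6515 0.2576 0.2116]
 [0.6688 0.3094 0.2248]]
```

View pics/w9.png

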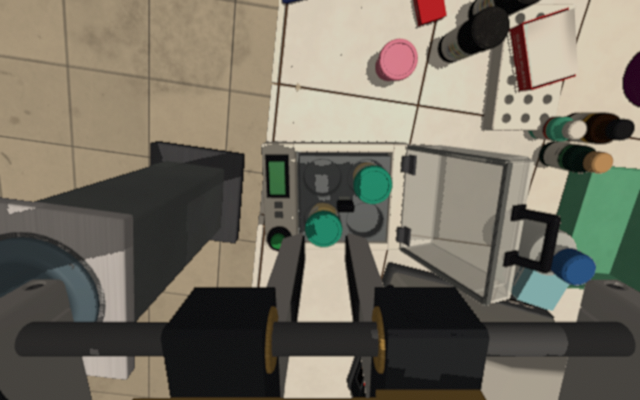

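Both cups stand in their wells, with lid tops at 0.108, at (373,184) and (323,229). The bar is at (548,237). There is a teal-capped item near (570,128); I check its size before closing.

```bash
python3 - <<'E'
from h import *
c=cam("wrist");P=cloud(c);H=hsv(c);save(c,"z1.png",(480,60,640,220),3.5)
m=(H[...,0]>60)&(H[...,0]<100)&(H[...,1]>60);m[:,:520]=0;m[105:150,530:600]&=True;m[:100]=0;m[160:]=0
for i,st,ce,l in blobs(m,40): print(st,np.nanpercentile(P[l],[5,50,95],axis=0).round(3).tolist(),H[l].mean(0))
E
```

```text
[547 116  27  25 398] [[0.749, 0.38, 0.044], [0.755, 0.393, 0.054], [0.766, 0.407, 0.06]] [ 75.84673367 128.61809045  86.34422111]
[560 145  34  15 348] [[0.776, 0.357, 0.048], [0.78, 0.365, 0.066], [0.79, 0.374, 0.075]] [ 74.3591954  140.76724138  18.84482759]
```

View pics/z1.png

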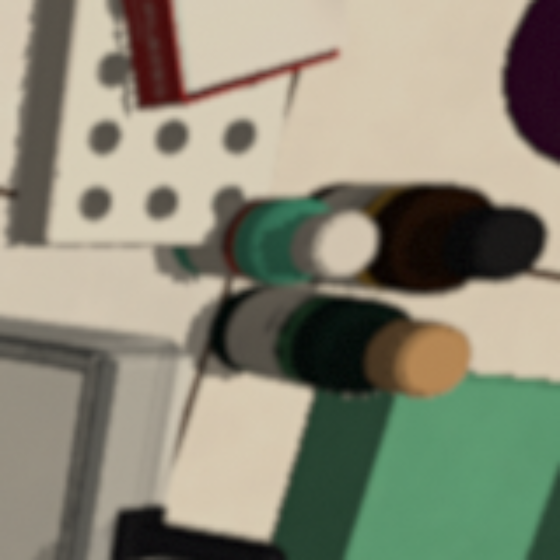

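That is a slim dropper bottle, not a sample cup. Now I grasp the hood bar again.

move_arm(
  plan=[
    [0.75, 50, -2, 0, 0, 0, 0],
    [0.75, 105, -4, 0, 0, 0, 0],
    [0.75, 160, -6, 0, 0, 0, 0],
    [0.75, 200, -8, -10, 0, 0, 0],
    [0.75, 210, -9, -50, 0, 0, 0],
    [0.75, 210, -9, -85, 0, 0, 0],
    [0.75, 210, -9, -110, 0, 0, 0],
    [0.75, 210, -9, -110, 0, 0, 0],
    [1.0, 210, -9, -110, 0, 0, 0],
    [1.0, 210, -9, -110, 0, 0, 0],
  ],
  squeeze=15,
)

```text
t: 28.28
tool_pos: [0.6666, 0.2843, 0.2075]
tcp_rot: [0.655, 0.756, -0.0, -0.0]
contact_force: [-5.3, -1.5, 2.1]
opening: 0.101
grip_force: 15.0
```

move_arm(
  plan=[
    [1.0, 0, 0, 0, 0, 0, 0],
    [1.0, 0, 0, 0, 0, 0, 0],
  ],
)

```text
t: 28.52
tool_pos: [0.6666, 0.2843, 0.2075]
tcp_rot: [0.655, 0.756, -0.0, -0.0]
contact_force: [-5.0, -1.8, 2.4]
opening: 0.103
grip_force: 15.0
```

move_arm(
  plan=[
    [1.0, -10, -1.4, 6, 0, 0, 0],
    [1.0, -21, -3, 12, 0, 0, 0],
    [1.0, -51, -7, 22, 0, 0, 0],
    [1.0, -83, -12, 28, 0, 0, 0],
    [1.0, -116, -16, 27, 0, 0, 0],
    [1.0, -148, -21, 21, 0, 0, 0],
    [1.0, -178, -25, 8, 0, 0, 0],
    [1.0, -206, -29, -9, 0, 0, 0],
    [1.0, -206, -29, -9, 0, 0, 0],
  ],
)

```text
t: 29.65
tool_pos: [0.4574, 0.255, 0.1962]
tcp_rot: [0.654, 0.756, -0.002, -0.002]
contact_force: [-5.8, -0.2, 4.9]
opening: 0.097
grip_force: 15.0
```

move_arm(
  plan=[
    [1.0, -24, -3, -22, 0, 0, 0],
    [1.0, -43, -6, -48, 0, 0, 0],
    [1.0, -52, -7, -63, 0, 0, 0],
    [1.0, -58, -8, -78, 0, 0, 0],
    [1.0, -64, -9, -95, 0, 0, 0],
    [1.0, -68, -9.5, -110, 0, 0, 0],
    [1.0, -68, -9.5, -115, 0, 0, 0],
    [1.0, -68, -9.5, -115, 0, 0, 0],
  ],
)

```text
t: 30.65
tool_pos: [0.391, 0.2456, 0.0818]
tcp_rot: [0.655, 0.756, -0.003, -0.002]
contact_force: [-12.2, -1.0, 11.1]
opening: 0.1
grip_force: 15.0
```

move_arm(
  plan=[
    [1.0, 2, 0, -3, 0, 0, 0],
    [1.0, 2, 0, -3, 0, 0, 0],
    [0.78, 2, 0, 0, 0, 0, 0],
    [0.78, 2, 0, 0, 0, 0, 0],
    [0.78, 2, 0, 30, 0, 0, 0],
    [0.78, 2, 0, 80, 0, 0, 0],
    [0.78, 2, 0, 140, 0, 0, 0],
    [0.9, -3, 0, 190, 0, 0, 0],
    [1.0, -3, 0, 190, 0, 0, 0],
  ],
)

```text
t: 31.78
tool_pos: [0.3931, 0.2465, 0.2771]
tcp_rot: [0.655, 0.756, 0.005, 0.003]
contact_force: [0.0, -0.1, 1.0]
opening: 0.043
grip_force: 0.0
```

```bash
cat > fin.py <<'E'
from h import *
s=ctrl.sense();print(s["tool_pos"].round(4),s["contact_force"].round(1),s["opening"])
for n in("wrist","top"):
    c=cam(n);P=cloud(c);V=hsv(c)[...,2];H=hsv(c)
    if n=="wrist":save(c,"w10.png")
    d=P-np.array([.5716,.2703,.065]);a=d[...,0]*.9905+d[...,1]*.1377;b=-d[...,0]*.1377+d[...,1]*.9905
    q=(a<-.168)&(a>-.2)&(abs(b)<.016)&(P[...,2]>.075)&(P[...,2]<.15)
    if q.any():print(n,"bar",q.sum(),np.nanpercentile(P[...,2][q],[50,90]),np.median(a[q]))
    q=(a<-.03)&(a>-.12)&(abs(b)<.065)&(P[...,2]>.09)&(P[...,2]<.16)
    A=np.c_[a[q],np.ones(q.sum())];print(n,"hood top slope",np.linalg.lstsq(A,P[...,2][q],rcond=None)[0],np.median(P[...,2][q]))
    k=(H[...,0]>45)&(H[...,0]<85)&(H[...,1]>110)
    for i,st,ce,l in blobs(k,25):
        p=plane(c,*ce,.083)
        if abs(p[0]-.405)<.03 and abs(p[1]-.19)<.04:print(n,"key",st[4],p.round(4),np.nanmedian(P[l],0).round(4))
E
python3 fin.py
```

```text
[0.3931 0.2465 0.2771] [ 0.  -0.1  1. ] 0.04305716635983722
wrist bar 253 [0.10357302 0.10479138] -0.18210802775196852
wrist hood top slope [-0.00268488  0.12235257] 0.12255142230717742
wrist key 250 [0.4068 0.1924 0.083 ] [0.4069 0.1919 0.082 ]
top bar 7 [0.10391709 0.10624961] -0.18382550658493657
top hood top slope [-0.00060857  0.1217506 ] 0.12182640782150211
top key 42 [0.4075 0.1918 0.083 ] [0.4078 0.1921 0.0808]
```

View pics/w10.png

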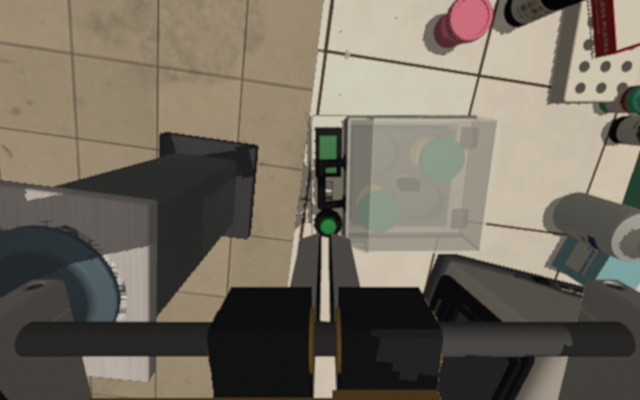

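The hood is shut: the bar top is at 0.104 and the top face is flat at 0.122. Both cups show under it at (380,210) and (442,160), and the key is at (328,224). Now I press the key.

move_arm(
  plan=[
    [1.0, 7, -27, -20, 0, 0, 0],
    [1.0, 14, -54, -60, 0, 0, 0],
    [1.0, 14, -54, -110, 0, 0, 0],
    [1.0, 14, -54, -155, 0, 0, 0],
    [1.0, 14, -54, -180, 0, 0, 0],
    [1.0, 14, -54, -186, 0, 0, 0],
    [1.0, 14, -54, -186, 0, 0, 0],
  ],
)

```text
t: 32.75
tool_pos: [0.4038, 0.1917, 0.085]
tcp_rot: [0.655, 0.756, -0.0, -0.0]
contact_force: [-0.9, -0.4, 0.4]
opening: 0.004
grip_force: 0.0
```

move_arm(
  plan=[
    [1.0, 0, 0, -7, 0, 0, 0],
    [1.0, 0, 0, -11, 0, 0, 0],
    [1.0, 0, 0, -13.5, 0, 0, 0],
    [1.0, 0, 0, -13.5, 0, 0, 0],
    [1.0, 0, 0, -13.5, 0, 0, 0],
  ],
)

```text
t: 33.38
tool_pos: [0.4059, 0.1922, 0.0775]
tcp_rot: [0.655, 0.756, -0.0, 0.0]
contact_force: [-15.5, -3.6, 36.9]
opening: 0.007
grip_force: 18.7
```

move_arm(
  plan=[
    [1.0, 0, 0, 5, 0, 0, 0],
    [1.0, 0, 0, 40, 0, 0, 0],
    [1.0, 0, 0, 100, 0, 0, 0],
    [1.0, 0, 0, 160, 0, 0, 0],
    [1.0, -10, -30, 200, 0, 0, 0],
    [1.0, -10, -30, 200, 0, 0, 0],
    [1.0, -10, -30, 200, 0, 0, 0],
  ],
)

```text
t: 34.25
tool_pos: [0.3939, 0.1618, 0.2713]
tcp_rot: [0.655, 0.756, -0.0, -0.0]
contact_force: [0.5, 0.8, -0.7]
opening: 0.008
grip_force: 0.0
```

```bash
sed -i 's/w10.png/w11.png/' fin.py; python3 fin.py; python3 - <<'E'
from h import *
c=cam("wrist");P=cloud(c);save(c,"end.png")
c=cam("top");H=hsv(c);m=(H[...,0]>68)&(H[...,0]<98)&(H[...,1]>40)
for i,st,ce,l in blobs(m,80):
    print(st[4],ce.round(0),plane(c,*ce,.108).round(3))
E
```

```text
[0.3939 0.1618 0.2713] [ 0.5  0.8 -0.7] 0.008490580230813224
wrist bar 328 [0.10340288 0.10482462] -0.18190973542628114
wrist hood top slope [-0.003142    0.12227764] 0.12251007445769704
wrist key 268 [0.407  0.1911 0.083 ] [0.4072 0.191  0.0823]
top bar 20 [0.10374914 0.10665902] -0.1837544910515099
top hood top slope [-0.0035533   0.12176724] 0.12198031531972053
2769 [254.  95.] [0.848 0.246 0.108]
```

View pics/end.png

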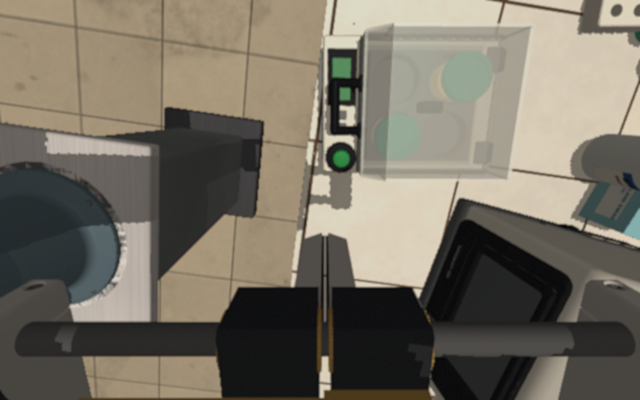

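The end view shows the hood shut, the key out again at (341,157), and the two cups standing in diagonal wells at (398,135) and (467,75). I hand the job in.

```bash
python3 -c "
from cell import ctrl
print(ctrl.sign_off())"
```

```text
the job is handed in; nothing more can be done
None
```

Job handed in, no verdict returned: the block is home on its pegs, both teal-lidded cups stand in its wells, the hood is shut, and the start key was pressed after that and is out again.

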